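Fetch the blue-capped vial from between the cold packs of a vaccine carrier

ROBOT

A 6-joint arm with a two-finger parallel gripper is mounted at the origin on a cart in front of the work surface, level with it; the furniture and walls round the work are solid. World frame = base frame: x ahead of the robot, y to its left, z up, the work surface at z = 0. Lengths are in m, angles in rad, forces in N, time in s.
With the tool pointing down it reaches from about 0.35 to 0.725 m from the base axis. Payload 6 kg.
Tool frame: the origin (TCP) lies on the centre line of the jaws, within the pads' length; the fingertips stand 14 mm ahead of it and the grasp point (between the pads) lies 5 mm behind it; z points along the fingers, y is the line along which they close (so a half turn about z gives the same grasp; the last joint's range is limited). The gripper opens to 85 mm and grips with 20 to 120 N. Pads are 22 mm wide; open, the fingers measure 114 mm over their backs; the gripper's body (76 mm by 85 mm) begins 54 mm behind the grasp point. The pads swing forward as they close: fully open they stand 13 mm farther back than shut.
Start: joints at [1.475, 0.04, 0.085, 0, -1.615, -0.334], TCP at [0.25, 0.545, 0.245] pointing down, gripper open.
Joint ranges: [-2.56, 2.56], [-1.29, 2.01], [-1.08, 1.49], [-3.29, 1.98], [-2.81, -0.18], [-2.99, 2.99]. Speed limits (rad/s): [2.57, 2.57, 3.01, 3.14, 3.14, 3.14].

INTERFACE

Orientations are given as a unit quaternion [x, y, z, w].
In Python, from rig import read_state, imaging, order gives the robot as it stands. The module is installed in compiled form; this text tells all that it offers.
- The arm moves only by the shell command python3 -m pendant 'ROWS'. ROWS is JSON, a list of rows, each an object with "grip": the closure, from -1 (fully open) to 1 (shut); "dp": the shift along the tool's x, y, z in cm, a list of three; "rot": the turn, a rotation vector about the tool's x, y, z in rad, a list of three. In form: [{"grip": grip, "dp": [tx, ty, tz], "rot": [rx, ry, rz]}, ...]. A call has 1 to 8 rows; each row is the pose to reach, as a shift and turn from the pose commanded when the call began, along the tool's axes at that moment; what a row does not reach only later rows make up. A row lasts 1/12 s, in which the tool goes at most 41.7 mm and 7.16 degrees, less where a joint would pass 70% of its speed; a pose out of reach is approached as far as the arm can. A call with a gripper value outside its range is refused whole. The fingers move at their own pace and stop on an object; the grip force is fixed at half the most. Time passes only in rows, so rows that repeat a pose let the fingers close. It gives the time, the measured TCP pose, the force, the opening and the grip force at its end, in the units of the state.
- read_state(): the state, without advancing time (a new reading comes with each control period).
- imaging.snapshot(name): name is "side" or "top"; returns a dict with "image" (384x512x3 uint8, red, green, blue), "camera_matrix" (3x3 intrinsics, pixels), "dist" ([k1, k2, p1, p2, k3] as OpenCV has them; the pictures are not rectified), "T" (4x4, takes a point from camera to world coordinates). Camera axes: x right, y down, z forward; pixel columns grow to the right and rows downward; lengths in m; the calibration is good to about 2 mm. A picture is of the moment at which its call begins. There is no depth.
- order.close_job(): hands the job in; it is judged then, once.
The state is a dict: "time": time; "joint_positions": joint angles; "joint_velocities": joint speeds; "joint_efforts": joint torques, N m; "ee_pos": TCP position; "tcp_rot": TCP orientation; "contact_force": force on the tool from outside, world axes, zero at the start; "moment": the same for the moment, N m; "opening": opening from 0.0 (shut) to 1.0 (fully open); "grasp_force": force on a finger pad.
Only numpy, scipy, OpenCV 4.12 (cv2) and the standard library are available. Lean on these libraries where they do the work, as an engineer would, in place of code of your own. Each camera call takes 0.05 s, during which the arm holds its last target. There are 200 camera calls.

TASK

We need the blue-capped vial from the open vaccine carrier, but it stands between two tall cold packs. First lift both packs out and leave them standing upright in the white drip tray, then stand the blue-capped vial upright in the empty cup of the green injection tray. Finally put each pack back, fully down, into the sleeve it came from - the thick pack in the wide slot, the thin one in the narrow slot - and leave the two purple-capped vials standing in their wells throughout.

Things in the scene. Friction and masses are not known exactly. Their poses are not given: they have to be found in the camera images.
- carrier: Open blue vaccine carrier, white rim, fixed; 190 (x) x 228 (y) mm, walls 20, rim 88 high. Origin: centre of underside. At its x = 0 a 40 mm wide lane between the two sleeves: white block, 3 vial wells along y at 0 and +-54 mm, 27 wide, bottoms 26, block top 36 above origin. Take a vial closing along the carrier's y; with packs in the sleeves the gripper body does not fit down there.
- sleeve_wide: Grey plastic sleeve fixed in the carrier 47 mm before or behind its middle, axes parallel to it; holds the thick pack at the start. 54 (x) x 150 (y) x 50 (z) mm, origin: centre of underside. Slot open at the top, 42 (x) x 131 (y) mm, its floor 6 mm above origin; over the top 10 mm the mouth flares 5 mm more on each long side, 6 mm at each end.
- sleeve_narrow: Black sleeve fixed in the carrier 47 mm behind or before its middle, axes parallel to it; holds the thin pack at the start. 54 (x) x 150 (y) x 50 (z) mm, origin: centre of underside. Slot 30 (x) x 131 (y) mm, too narrow for the thick pack, its floor 6 mm above origin; over the top 10 mm the mouth flares 10 mm more on each long side, 6 mm at each end.
- pack_thick: Thick blue cold pack: upright rigid slab 36 (its x) x 115 (y) x 120 (z) mm, with a small white filler plug (17 mm wide, 6 high) on the top edge 40 mm to +y; 0.32 to 0.48 kg. Origin: centre of its underside. In its sleeve the part above the carrier's rim is free to grip across the 36 mm. It stands by itself on a flat floor.
- pack_thin: Thin pale, almost white cold pack: upright rigid slab 24 (its x) x 115 (y) x 120 (z) mm, with a small blue filler plug (17 mm wide, 6 high) on the top edge 40 mm to +y; 0.22 to 0.34 kg. Origin: centre of its underside. In its sleeve the part above the carrier's rim is free to grip across the 24 mm. It stands by itself on a flat floor.
- vial_blue: Glass vial with a blue cap, 23 mm across, 49 mm high, 16 g, in one of the three wells. Origin: centre of its underside, z up. This one is wanted.
- vial_purple_a: Glass vial with a purple cap, 23 mm across, 49 mm high, in another of the wells. Origin: centre of its underside. Stays in its well.
- vial_purple_b: The second, identical purple-capped vial, in the remaining well. Origin: centre of its underside. Stays in its well.
- drip_tray: White shallow drip tray, fixed, left or right of the carrier; 200 (its x) x 170 (its y) mm, rim 23 mm high, flat floor 12 mm above the origin, which is the centre of its underside. Room for both packs, e.g. 45 mm either side of its middle along its x, their 115 mm length along its y.
- vial_cup (a point): Floor centre of the empty square cup in the green injection tray (fixed, across the carrier from the drip tray; 190 (x) x 124 (y) mm, rim 19 mm). Cup 58 x 58 mm inside, floor 3 mm, partitions 16 mm above the desk. It is the free one of two cups at the tray's end nearer the robot; the other, 60 mm to -y, holds a roll of plaster. Axes as the tray's.
Mind the look-alikes: they are no part of the job. Leave any black or yellow look-alike of the pack_thick alone.

How it is judged:
By the outcome, as a careful person would: the job done as asked, in the order asked, and still so for the second after the job is handed in, with the robot touching nothing.
It also fails if it takes over 128 s, if anything falls off the work surface, if the arm or the gripper's body presses on something with over 40 N, if the wrist force passes 120 N, or if a joint passes its speed limit or range.

## Working session

There is one attempt and no reset: what is moved stays moved. The work goes in short steps, Python scripts to look and compute and a shell command to move; the robot and the scene stay as the last step left them, time stands still between calls to the robot, and variables do not carry over. Pictures are saved under pics/ and viewed, at most 14 in all, crops included, and the job is handed in when it is done.

```bash
mkdir -p pics
python3 - <<'E'
from rig import read_state, imaging
import cv2,numpy as np,pickle
s=read_state();print(s)
for n in("top","side"):
    d=imaging.snapshot(n);cv2.imwrite(f"pics/{n}0.png",cv2.resize(d["image"][:,:,::-1],(768,576)));pickle.dump(d,open(n+"0.pkl","wb"))
    print(n,d["camera_matrix"].tolist(),d["dist"],np.round(d["T"],3).tolist())
E
```

```text
{'time': 0.0, 'joint_positions': array([ 1.47473166e+00,  4.08306825e-02,  8.37878925e-02, -4.81092735e-04,
       -1.61550538e+00, -3.33711852e-01]), 'joint_velocities': array([-5.82679685e-04, -2.00344903e-04, -1.18948852e-03, -1.58929129e-03,
        8.60962792e-04,  7.48030200e-05]), 'joint_efforts': array([ 1.95257438e-03, -3.68202925e+01,  3.47420311e+01,  6.93208873e+00,
       -5.31719692e-03,  4.40660457e-06]), 'ee_pos': array([0.24978479, 0.54519111, 0.24425212]), 'tcp_rot': array([ 9.77002072e-01, -2.13227873e-01, -1.34785321e-04,  8.98233885e-04]), 'contact_force': array([-0.30618363,  0.87768254,  0.33001758]), 'moment': array([0.01270376, 0.00881251, 0.01334391]), 'grasp_force': 0.0, 'opening': 0.9996552911058761}
top [[498.31802771035615, 0.0, 259.81799206716784], [0.0, 498.31802771035615, 198.33805676634162], [0.0, 0.0, 1.0]] [0.02352002 0.         0.         0.         0.        ] [[-0.004, -0.997, 0.073, 0.368], [-1.0, 0.004, -0.001, 0.036], [0.001, -0.073, -0.997, 1.658], [0.0, 0.0, 0.0, 1.0]]
side [[430.91945736081755, 0.0, 263.06456856119354], [0.0, 430.91945736081755, 198.7588441376841], [0.0, 0.0, 1.0]] [-0.07779857  0.          0.          0.          0.        ] [[0.882, -0.321, 0.345, 0.112], [-0.471, -0.596, 0.65, -0.726], [-0.003, -0.736, -0.677, 0.832], [0.0, 0.0, 0.0, 1.0]]
```

View pics/top0.png

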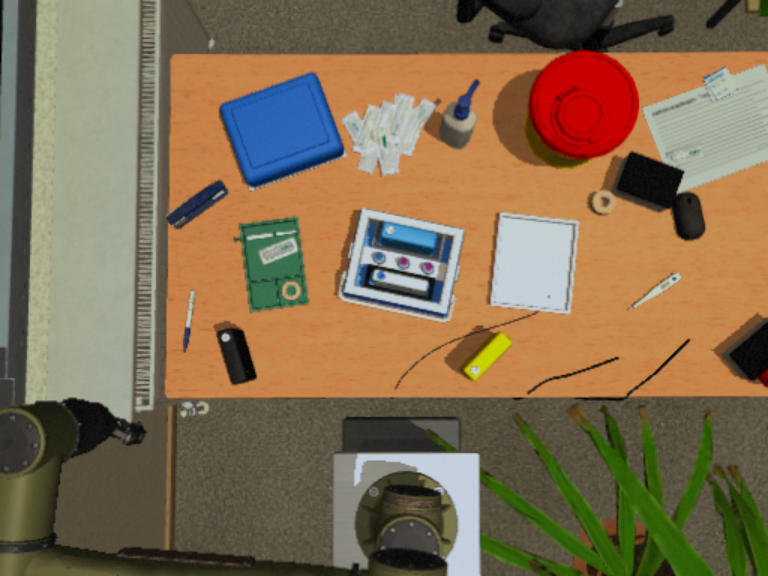

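View pics/side0.png

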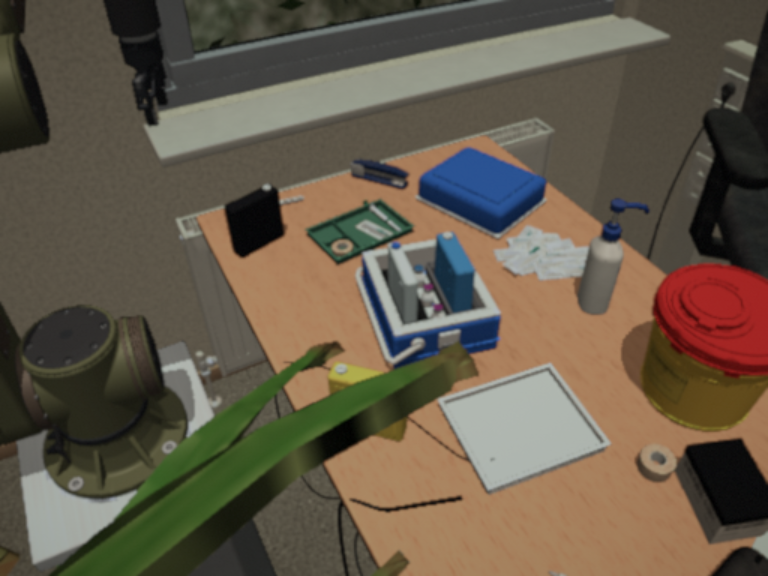

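The top view shows the carrier near (403,262), with the thick blue pack on the far side (410,237) and the thin pack on the near side (400,282). The blue vial is in the left (+y) well (379,257). The drip tray is on the right (535,263), and the green tray is on the left (275,263) with its free cup near (262,293). The black (237,355) and yellow (487,357) look-alikes stay where they are.

```bash
cat > h.py <<'E'
import cv2,numpy as np
from scipy.spatial.transform import Rotation as R
def ray(d,px):
    u=cv2.undistortPoints(np.array(px,float).reshape(-1,1,2),d["camera_matrix"],d["dist"]).reshape(-1,2)
    v=np.c_[u,np.ones(len(u))]@d["T"][:3,:3].T
    return d["T"][:3,3],v
def onz(d,px,z):
    o,v=ray(d,px);return o+v*((z-o[2])/v[:,2])[:,None]
def tri(d1,p1,d2,p2):
    o1,a=ray(d1,[p1]);o2,b=ray(d2,[p2]);a=a[0]/np.linalg.norm(a);b=b[0]/np.linalg.norm(b)
    st=np.linalg.lstsq(np.c_[a,-b],o2-o1,rcond=None)[0]
    q1=o1+a*st[0];q2=o2+b*st[1];return (q1+q2)/2,np.linalg.norm(q1-q2)
def rects(d,mask,z,amin=40,k=3):
    out=[]
    cs,_=cv2.findContours(mask.astype(np.uint8),cv2.RETR_EXTERNAL,cv2.CHAIN_APPROX_NONE)
    for c in sorted(cs,key=cv2.contourArea)[::-1][:k]:
        if cv2.contourArea(c)<amin: continue
        w=onz(d,c.reshape(-1,2),z)[:,:2]*1000
        (x,y),(a,b),t=cv2.minAreaRect(w.astype(np.float32)); 
        if a<b: a,b,t=b,a,t+90
        t=(t+90)%180-90
        out.append((c.reshape(-1,2).mean(0).round(1).tolist(),[round(float(v),1) for v in(x,y,a,b,t)]))  # t: long axis angle from x
    return out
E
python3 - <<'E'
import pickle,cv2,numpy as np
from h import *
d=pickle.load(open("top0.pkl","rb"));s=pickle.load(open("side0.pkl","rb"))
im=d["image"];hsv=cv2.cvtColor(im,cv2.COLOR_RGB2HSV);H,S,V=cv2.split(hsv)
def win(m,x0,y0,x1,y1):
    o=np.zeros_like(m);o[y0:y1,x0:x1]=m[y0:y1,x0:x1];return o
white=(S<60)&(V>150)
print("drip",rects(d,win(white,320,135,392,212),.023,k=1))
print("rim",rects(d,win(white,225,135,312,216),.088,k=2))
print("thickblue",rects(d,win((H>95)&(H<115)&(S>110)&(V>140),240,140,300,175),.14,k=2))
print("thin",rects(d,win(white,243,178,292,200),.14,k=2))
print("green",rects(d,win((H>60)&(H<95)&(S>90),155,140,210,210),.019,k=1))
for n,m in(("purple",(H>140)&(H<175)&(S>80)),("bluecap",(H>95)&(H<118)&(S>70))):
    print(n,rects(d,win(m,243,165,292,183),.075,amin=4,k=3))
a=cv2.resize(im[130:220,150:400],(800,288),interpolation=3)
b=cv2.resize(s["image"][135:250,195:345],(391,300),interpolation=3)
o=np.zeros((588,800,3),np.uint8);o[:288]=a;o[288:,:391]=b
c=cv2.resize(im[135:218,222:315],(336,300),interpolation=3);o[288:,400:736]=c
cv2.imwrite("pics/crop.png",o[:,:,::-1])
E
```

```text
drip [([356.0, 175.2], [564.3, -284.0, 207.0, 176.5, -6.7])]
rim [([268.1, 187.1], [553.9, 6.2, 243.2, 202.4, 77.7])]
thickblue [([272.7, 156.2], [609.8, -4.9, 110.3, 32.3, 77.2])]
thin [([264.9, 186.4], [516.0, 13.9, 111.2, 21.0, 77.2]), ([258.3, 197.0], [481.1, 36.7, 103.1, 16.0, 77.7])]
green [([181.3, 175.0], [564.4, 296.9, 191.7, 138.3, 7.6])]
purple [([268.8, 173.8], [563.2, 5.2, 13.6, 11.3, -45.1]), ([285.3, 177.2], [552.5, -46.6, 12.9, 12.8, -0.2])]
bluecap [([277.9, 166.3], [583.2, -21.3, 89.6, 16.1, 89.8]), ([252.1, 170.4], [575.4, 57.1, 16.0, 12.9, 89.8]), ([243.9, 179.3], [545.0, 82.8, 16.1, 9.6, -0.1])]
```

View pics/crop.png

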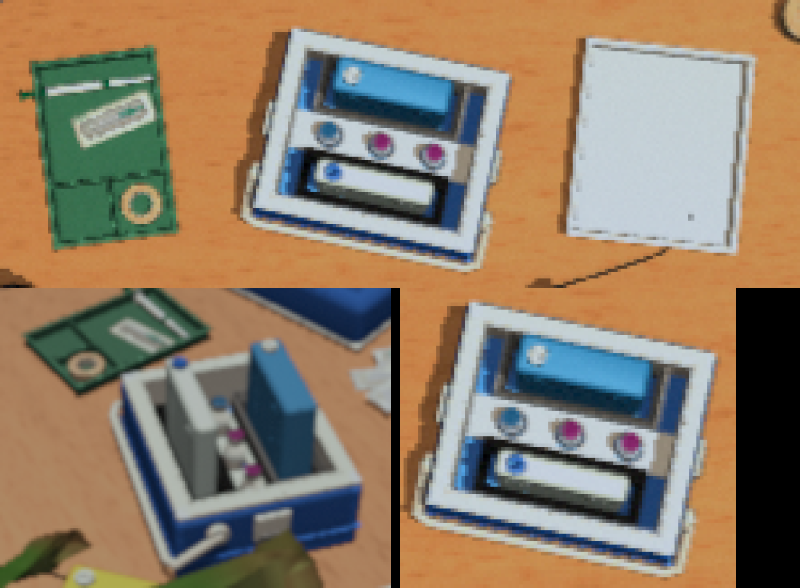

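The crop shows the free cup centred near crop (84,213), left of the plaster roll. The blue vial is in the +y well, and the thin pack's plug is at (333,171) in the top part and (180,363) in the side part. The carrier is yawed about -12.4°.

```bash
cat >> h.py <<'E'
def plan(*wps):
    """wps: (x,y,z mm, tool-x yaw deg); prints tool-frame steps, first from the measured pose"""
    from rig import read_state
    s=read_state();p=s["ee_pos"]*1000;q=R.from_quat(s["tcp_rot"])
    print("t %.2f"%s["time"],p.round(1),"open %.2f gf %.1f"%(s["opening"],s["grasp_force"]),"F",s["contact_force"].round(1),"yaw %.2f"%np.degrees(np.arctan2(q.as_matrix()[1,0],q.as_matrix()[0,0])),"j6 %.2f"%s["joint_positions"][5])
    for x,y,z,a in wps:
        t=R.from_euler("z",a,degrees=True)*R.from_euler("x",180,degrees=True)
        print("dp",(q.inv().apply(np.array([x,y,z])-p)/10).round(2).tolist(),"rot",(q.inv()*t).as_rotvec().round(3).tolist())
        p,q=np.array([x,y,z],float),t
E
python3 - <<'E'
import pickle
from h import *
d=pickle.load(open("top0.pkl","rb"));s=pickle.load(open("side0.pkl","rb"))
print("plugthin",tri(d,(254,183.4),s,(264,163.75)))
print("plugthick",tri(d,(150+352*.3125,130+75*.3125),s,(195+268*.3836,135+58*.3833)))
print("cup",onz(d,[(150+84*.3125,130+213*.3125)],.016)*1000)
plan((610,-5,230,-102.4),(610,-5,113,-102.4))
E
```

```text
plugthin (array([0.52624265, 0.05124826, 0.14476992]), np.float64(0.0024590226560506413))
plugthick (array([0.61787951, 0.03275797, 0.14531775]), np.float64(0.0014613628444603162))
cup [[495.7208462  309.92245237  16.        ]]
t 0.10 [249.8 545.2 244.4] open 1.00 gf 0.0 F [-0.4  0.6  0.4] yaw -24.62 j6 -0.33
dp [55.67, 35.01, 1.5] rot [0.001, -0.001, 1.357]
dp [0.0, -0.0, 11.7] rot [0.0, 0.0, 0.0]
```

```bash
python3 -m pendant '[{"grip":-1,"dp":[55.67,35.01,1.5],"rot":[0,0,1.357]},{"grip":-1,"dp":[55.67,35.01,1.5],"rot":[0,0,1.357]},{"grip":-1,"dp":[55.67,35.01,1.5],"rot":[0,0,1.357]},{"grip":-1,"dp":[55.67,35.01,1.5],"rot":[0,0,1.357]},{"grip":-1,"dp":[55.67,35.01,1.5],"rot":[0,0,1.357]},{"grip":-1,"dp":[55.67,35.01,1.5],"rot":[0,0,1.357]},{"grip":-1,"dp":[55.67,35.01,1.5],"rot":[0,0,1.357]},{"grip":-1,"dp":[55.67,35.01,1.5],"rot":[0,0,1.357]}]'
python3 -c "from h import *;plan((610,-5,230,-102.4))"
```

```text
time: 0.77
ee_pos: [0.433, 0.2647, 0.2375]
tcp_rot: [0.753, -0.658, -0.0, -0.0]
contact_force: [1.3, 0.0, 0.3]
opening: 1.0
grasp_force: 0.0
t 0.77 [433.  264.7 237.5] open 1.00 gf 0.0 F [1.3 0.  0.3] yaw -82.25 j6 -0.81
dp [29.11, -13.9, 0.75] rot [0.0, 0.0, 0.352]
```

```bash
python3 -m pendant '[{"grip":-1,"dp":[29.1,-13.9,0.7],"rot":[0,0,0.352]},{"grip":-1,"dp":[29.1,-13.9,0.7],"rot":[0,0,0.352]},{"grip":-1,"dp":[29.1,-13.9,0.7],"rot":[0,0,0.352]},{"grip":-1,"dp":[29.1,-13.9,0.7],"rot":[0,0,0.352]},{"grip":-1,"dp":[29.1,-13.9,0.7],"rot":[0,0,0.352]},{"grip":-1,"dp":[29.1,-13.9,0.7],"rot":[0,0,0.352]},{"grip":-1,"dp":[29.1,-13.9,0.7],"rot":[0,0,0.352]},{"grip":-1,"dp":[29.1,-13.9,0.7],"rot":[0,0,0.352]}]' >/dev/null
python3 -m pendant '[{"grip":-1,"dp":[0,0,0],"rot":[0,0,0]},{"grip":-1,"dp":[0,0,0],"rot":[0,0,0]}]' >/dev/null
python3 -c "from h import *;plan((610,-5,113,-102.4))"
```

```text
t 1.60 [611.2  -3.6 229.2] open 1.00 gf 0.0 F [0.4 0.6 0.1] yaw -102.27 j6 -0.54
dp [0.15, 0.06, 11.62] rot [0.002, -0.001, 0.002]
```

```bash
python3 -m pendant '[{"grip":-1,"dp":[0.15,0.05,4],"rot":[0,0,0]},{"grip":-1,"dp":[0.15,0.05,7],"rot":[0,0,0]},{"grip":-1,"dp":[0.15,0.05,9],"rot":[0,0,0]},{"grip":-1,"dp":[0.15,0.05,10.5],"rot":[0,0,0]},{"grip":-1,"dp":[0.15,0.05,11.5],"rot":[0,0,0]},{"grip":0,"dp":[0.15,0.05,11.5],"rot":[0,0,0]},{"grip":1,"dp":[0.15,0.05,11.5],"rot":[0,0,0]},{"grip":1,"dp":[0.15,0.05,11.5],"rot":[0,0,0]}]'
python3 -m pendant '[{"grip":1,"dp":[0,0,0],"rot":[0,0,0]},{"grip":1,"dp":[0,0,0],"rot":[0,0,0]},{"grip":1,"dp":[0,0,0],"rot":[0,0,0]},{"grip":1,"dp":[0,0,0],"rot":[0,0,0]}]'
python3 -m pendant '[{"grip":1,"dp":[0,0,0],"rot":[0,0,0]},{"grip":1,"dp":[0,0,0],"rot":[0,0,0]},{"grip":1,"dp":[0,0,0],"rot":[0,0,0]}]'
python3 -c "from h import *;plan((610,-5,260,-102.4))"
```

```text
time: 2.27
ee_pos: [0.6109, -0.0029, 0.1175]
tcp_rot: [-0.629, 0.777, -0.001, 0.001]
contact_force: [0.2, -0.0, -0.1]
opening: 0.605
grasp_force: 0.0
time: 2.6
ee_pos: [0.6109, -0.0031, 0.1176]
tcp_rot: [-0.629, 0.778, -0.001, 0.001]
contact_force: [-2.1, 1.5, 6.2]
opening: 0.412
grasp_force: 61.1
time: 2.85
ee_pos: [0.6109, -0.0031, 0.1175]
tcp_rot: [-0.629, 0.778, -0.001, 0.001]
contact_force: [-1.7, 2.3, 5.9]
opening: 0.414
grasp_force: 61.1
t 2.85 [610.9  -3.1 117.5] open 0.41 gf 61.1 F [-1.7  2.3  5.9] yaw -102.07 j6 -0.53
dp [0.19, 0.01, -14.25] rot [-0.002, 0.001, 0.006]
```

```bash
python3 -m pendant '[{"grip":1,"dp":[0,0,-1],"rot":[0,0,0]},{"grip":1,"dp":[0,0,-2.5],"rot":[0,0,0]},{"grip":1,"dp":[0,0,-4.5],"rot":[0,0,0]},{"grip":1,"dp":[0,0,-7],"rot":[0,0,0]},{"grip":1,"dp":[0,0,-9.5],"rot":[0,0,0]},{"grip":1,"dp":[0,0,-11],"rot":[0,0,0]},{"grip":1,"dp":[0,0,-11.5],"rot":[0,0,0]},{"grip":1,"dp":[0,0,-11.5],"rot":[0,0,0]}]'
python3 - <<'E'
from h import *
from rig import imaging
plan((608.7,-287.5,230,-96.7),(608.7,-287.5,115,-96.7))
d=imaging.snapshot("side");cv2.imwrite("pics/s1.png",d["image"][60:320,100:460,::-1])
E
```

```text
time: 3.52
ee_pos: [0.6104, -0.0033, 0.2315]
tcp_rot: [-0.629, 0.778, -0.0, 0.001]
contact_force: [0.3, 0.7, -5.0]
opening: 0.414
grasp_force: 60.7
t 3.52 [610.4  -3.3 231.5] open 0.41 gf 60.7 F [ 0.3  0.7 -5. ] yaw -102.10 j6 -0.53
dp [27.83, -5.79, 0.13] rot [-0.001, 0.001, -0.094]
dp [0.0, -0.0, 11.5] rot [0.0, 0.0, 0.0]
```

View pics/s1.png

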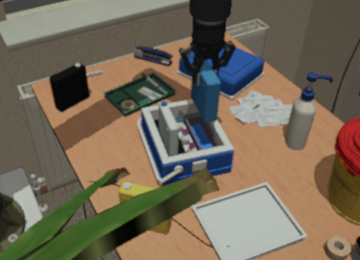

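The side view shows the thick pack held upright at (207,97), clear above the carrier. Next I carry it over to the tray.

```bash
python3 -m pendant '[{"grip":1,"dp":[2,-0.4,0.1],"rot":[0,0,-0.01]},{"grip":1,"dp":[5.5,-1.1,0.1],"rot":[0,0,-0.03]},{"grip":1,"dp":[9.5,-2,0.1],"rot":[0,0,-0.05]},{"grip":1,"dp":[13.5,-2.8,0.1],"rot":[0,0,-0.07]},{"grip":1,"dp":[17.5,-3.6,0.1],"rot":[0,0,-0.08]},{"grip":1,"dp":[21.5,-4.5,0.1],"rot":[0,0,-0.094]},{"grip":1,"dp":[25,-5.2,0.1],"rot":[0,0,-0.094]},{"grip":1,"dp":[27.8,-5.8,0.1],"rot":[0,0,-0.094]}]' >/dev/null
python3 -m pendant '[{"grip":1,"dp":[0,0,0],"rot":[0,0,0]},{"grip":1,"dp":[0,0,0],"rot":[0,0,0]},{"grip":1,"dp":[0,0,0],"rot":[0,0,0]}]'
python3 - <<'E'
from h import *
from rig import imaging
plan((608.7,-287.5,120,-96.7),(608.7,-287.5,111,-96.7))
d=imaging.snapshot("side");cv2.imwrite("pics/s2.png",cv2.resize(d["image"][130:350,250:500,::-1],(625,550)))
E
```

```text
time: 4.48
ee_pos: [0.6082, -0.287, 0.2273]
tcp_rot: [-0.664, 0.747, 0.002, -0.001]
contact_force: [-0.5, 0.3, -4.7]
opening: 0.412
grasp_force: 61.1
t 4.48 [ 608.2 -287.   227.3] open 0.41 gf 61.1 F [-0.5  0.3 -4.7] yaw -96.73 j6 0.03
dp [0.05, -0.09, 10.73] rot [0.003, 0.001, -0.0]
dp [0.0, -0.0, 0.9] rot [0.0, 0.0, 0.0]
```

View pics/s2.png

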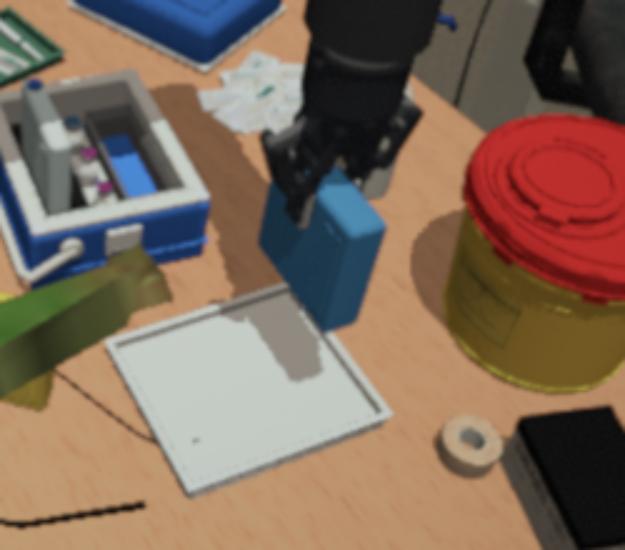

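The pack hangs upright at (325,250), above the far half of the tray. I'll lower it until the force shows contact.

```bash
python3 -m pendant '[{"grip":1,"dp":[0.05,-0.1,2],"rot":[0,0,0]},{"grip":1,"dp":[0.05,-0.1,5],"rot":[0,0,0]},{"grip":1,"dp":[0.05,-0.1,8],"rot":[0,0,0]},{"grip":1,"dp":[0.05,-0.1,10],"rot":[0,0,0]},{"grip":1,"dp":[0.05,-0.1,10.6],"rot":[0,0,0]},{"grip":1,"dp":[0.05,-0.1,10.8],"rot":[0,0,0]},{"grip":1,"dp":[0.05,-0.1,10.8],"rot":[0,0,0]}]'
python3 -m pendant '[{"grip":1,"dp":[0,0,0.2],"rot":[0,0,0]},{"grip":1,"dp":[0,0,0.4],"rot":[0,0,0]},{"grip":1,"dp":[0,0,0.4],"rot":[0,0,0]}]'
```

```text
time: 5.12
ee_pos: [0.6101, -0.2875, 0.1227]
tcp_rot: [-0.665, 0.747, -0.001, -0.0]
contact_force: [-0.4, -0.2, -3.3]
opening: 0.415
grasp_force: 61.1
time: 5.37
ee_pos: [0.6101, -0.2879, 0.1187]
tcp_rot: [-0.665, 0.747, -0.001, 0.001]
contact_force: [0.2, -0.2, -5.2]
opening: 0.417
grasp_force: 61.1
```

```bash
python3 -m pendant '[{"grip":1,"dp":[0,0,0.2],"rot":[0,0,0]},{"grip":1,"dp":[0,0,0.4],"rot":[0,0,0]},{"grip":1,"dp":[0,0,0.4],"rot":[0,0,0]}]'|sed -n 2p\;4p
python3 -m pendant '[{"grip":1,"dp":[0,0,0.2],"rot":[0,0,0]},{"grip":1,"dp":[0,0,0.2],"rot":[0,0,0]}]'|sed -n 2p\;4p
python3 -m pendant '[{"grip":1,"dp":[0,0,0.2],"rot":[0,0,0]},{"grip":1,"dp":[0,0,0.2],"rot":[0,0,0]}]'|sed -n 2p\;4p
```

```text
ee_pos: [0.6094, -0.2879, 0.1133]
contact_force: [0.0, 0.5, -4.8]
ee_pos: [0.6095, -0.2879, 0.1112]
contact_force: [0.4, -0.7, -4.0]
ee_pos: [0.6095, -0.2879, 0.1093]
contact_force: [0.1, 0.1, -4.1]
```

```bash
python3 -m pendant '[{"grip":1,"dp":[0,0,0.2],"rot":[0,0,0]},{"grip":1,"dp":[0,0,0.2],"rot":[0,0,0]}]'|sed -n 2p\;4p
python3 -m pendant '[{"grip":1,"dp":[0,0,0.15],"rot":[0,0,0]},{"grip":1,"dp":[0,0,0.15],"rot":[0,0,0]}]'|sed -n 2p\;4p
```

```text
ee_pos: [0.6095, -0.2879, 0.1073]
contact_force: [0.3, -0.2, -4.8]
ee_pos: [0.6096, -0.2879, 0.106]
contact_force: [-0.7, -0.3, -4.1]
```

```bash
for i in 1; do python3 -m pendant '[{"grip":1,"dp":[0,0,0.15],"rot":[0,0,0]},{"grip":1,"dp":[0,0,0.15],"rot":[0,0,0]}]'|sed -n 2p\;4p; done
python3 -m pendant '[{"grip":1,"dp":[0,0,0.15],"rot":[0,0,0]},{"grip":1,"dp":[0,0,0.15],"rot":[0,0,0]}]'|sed -n 2p\;4p
```

```text
ee_pos: [0.6097, -0.2883, 0.1057]
contact_force: [-1.6, 0.2, -0.5]
ee_pos: [0.6098, -0.2884, 0.1056]
contact_force: [-3.0, 1.2, 5.9]
```

```bash
python3 -m pendant '[{"grip":0.1,"dp":[0,0,0],"rot":[0,0,0]},{"grip":-0.2,"dp":[0,0,0],"rot":[0,0,0]},{"grip":-0.6,"dp":[0,0,0],"rot":[0,0,0]},{"grip":-1,"dp":[0,0,0],"rot":[0,0,0]},{"grip":-1,"dp":[0,0,0],"rot":[0,0,0]},{"grip":-1,"dp":[0,0,-2],"rot":[0,0,0]},{"grip":-1,"dp":[0,0,-5],"rot":[0,0,0]},{"grip":-1,"dp":[0,0,-9],"rot":[0,0,0]}]'
python3 -m pendant '[{"grip":-1,"dp":[0,0,-4],"rot":[0,0,0]},{"grip":-1,"dp":[0,0,-4],"rot":[0,0,0]}]' >/dev/null
python3 - <<'E'
from h import *
plan((517.6,14,235,-102.3),(517.6,14,117,-102.3))
E
```

```text
time: 7.28
ee_pos: [0.6084, -0.2874, 0.1906]
tcp_rot: [-0.665, 0.747, 0.003, -0.002]
contact_force: [1.2, -1.1, -0.8]
opening: 1.001
grasp_force: 0.0
t 7.45 [ 611.6 -289.7  244.3] open 1.00 gf 0.0 F [ 0.3 -0.5  3.1] yaw -96.72 j6 0.03
dp [-29.07, 12.9, 0.61] rot [-0.014, -0.004, 0.097]
dp [0.0, -0.0, 11.8] rot [0.0, 0.0, 0.0]
```

```bash
python3 -m pendant '[{"grip":-1,"dp":[-3,1.3,0.4],"rot":[0,0,0.02]},{"grip":-1,"dp":[-7,3.1,0.4],"rot":[0,0,0.05]},{"grip":-1,"dp":[-11,4.9,0.4],"rot":[0,0,0.08]},{"grip":-1,"dp":[-15,6.7,0.4],"rot":[0,0,0.097]},{"grip":-1,"dp":[-19,8.4,0.4],"rot":[0,0,0.097]},{"grip":-1,"dp":[-23,10.2,0.4],"rot":[0,0,0.097]},{"grip":-1,"dp":[-26.5,11.8,0.4],"rot":[0,0,0.097]},{"grip":-1,"dp":[-29.1,12.9,0.4],"rot":[0,0,0.097]}]' >/dev/null
python3 -m pendant '[{"grip":-1,"dp":[0,0,0],"rot":[0,0,0]},{"grip":-1,"dp":[0,0,0],"rot":[0,0,0]},{"grip":-1,"dp":[0,0,0],"rot":[0,0,0]}]' >/dev/null
python3 - <<'E'
from h import *
from rig import imaging
d=imaging.snapshot("top");im=d["image"];H,S,V=cv2.split(cv2.cvtColor(im,cv2.COLOR_RGB2HSV))
m=np.zeros(H.shape,bool);m[130:230,310:410]=((H>95)&(H<115)&(S>110)&(V>140))[130:230,310:410]
print(rects(d,m,.132,k=1))
plan((517.6,14,117,-102.3))
cv2.imwrite("pics/t1.png",cv2.resize(im[120:230,210:420,::-1],(735,385)))
E
```

```text
[([364.5, 156.5], [608.5, -289.8, 109.6, 32.9, 83.1])]
t 8.42 [515.7  15.5 229.2] open 1.00 gf 0.0 F [-0.9 -0.4  0.7] yaw -102.29 j6 -0.64
dp [0.11, -0.22, 11.22] rot [-0.0, -0.0, 0.0]
```

View pics/t1.png

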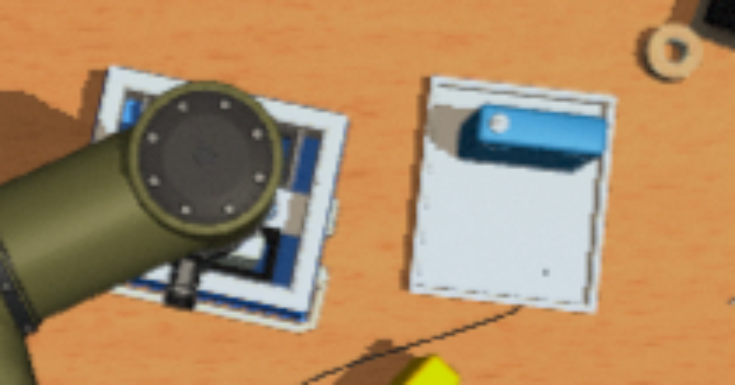

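The thick pack stands in the far half of the tray at (535,135), level with the tray. Next is the thin pack.

```bash
python3 -m pendant '[{"grip":-1,"dp":[0.1,-0.2,4],"rot":[0,0,0]},{"grip":-1,"dp":[0.1,-0.2,7],"rot":[0,0,0]},{"grip":-1,"dp":[0.1,-0.2,9],"rot":[0,0,0]},{"grip":-1,"dp":[0.1,-0.2,10.5],"rot":[0,0,0]},{"grip":-1,"dp":[0.1,-0.2,11.2],"rot":[0,0,0]},{"grip":0,"dp":[0.1,-0.2,11.3],"rot":[0,0,0]},{"grip":1,"dp":[0.1,-0.2,11.3],"rot":[0,0,0]},{"grip":1,"dp":[0.1,-0.2,11.3],"rot":[0,0,0]}]'
python3 -m pendant '[{"grip":1,"dp":[0,0,0],"rot":[0,0,0]},{"grip":1,"dp":[0,0,0],"rot":[0,0,0]},{"grip":1,"dp":[0,0,0],"rot":[0,0,0]},{"grip":1,"dp":[0,0,0],"rot":[0,0,0]},{"grip":1,"dp":[0,0,0],"rot":[0,0,0]},{"grip":1,"dp":[0,0,0],"rot":[0,0,0]},{"grip":1,"dp":[0,0,0],"rot":[0,0,0]},{"grip":1,"dp":[0,0,0],"rot":[0,0,0]}]'
```

```text
time: 9.08
ee_pos: [0.518, 0.0144, 0.1176]
tcp_rot: [-0.627, 0.779, -0.001, 0.001]
contact_force: [-0.1, -0.5, -0.1]
opening: 0.61
grasp_force: 0.0
time: 9.75
ee_pos: [0.5177, 0.0148, 0.1174]
tcp_rot: [-0.628, 0.778, -0.001, 0.001]
contact_force: [-1.5, 0.9, 4.8]
opening: 0.276
grasp_force: 59.8
```

```bash
python3 -m pendant '[{"grip":1,"dp":[0,0,-1],"rot":[0,0,0]},{"grip":1,"dp":[0,0,-2.5],"rot":[0,0,0]},{"grip":1,"dp":[0,0,-4.5],"rot":[0,0,0]},{"grip":1,"dp":[0,0,-7],"rot":[0,0,0]},{"grip":1,"dp":[0,0,-9.5],"rot":[0,0,0]},{"grip":1,"dp":[0,0,-11],"rot":[0,0,0]},{"grip":1,"dp":[0,0,-11.5],"rot":[0,0,0]},{"grip":1,"dp":[0,0,-11.5],"rot":[0,0,0]}]'
python3 - <<'E'
from h import *
plan((519.5,-277,230,-96.7))
E
```

```text
time: 10.42
ee_pos: [0.5174, 0.015, 0.2319]
tcp_rot: [-0.628, 0.779, -0.0, 0.001]
contact_force: [-0.0, 0.2, -4.2]
opening: 0.271
grasp_force: 59.3
t 10.42 [517.4  15.  231.9] open 0.27 gf 59.3 F [-0.   0.2 -4.2] yaw -102.26 j6 -0.63
dp [28.49, -6.4, 0.17] rot [-0.001, 0.001, -0.097]
```

```bash
python3 -m pendant '[{"grip":1,"dp":[2,-0.45,0.1],"rot":[0,0,-0.01]},{"grip":1,"dp":[5.5,-1.2,0.1],"rot":[0,0,-0.03]},{"grip":1,"dp":[9.5,-2.1,0.1],"rot":[0,0,-0.05]},{"grip":1,"dp":[13.5,-3,0.1],"rot":[0,0,-0.07]},{"grip":1,"dp":[17.5,-3.9,0.1],"rot":[0,0,-0.08]},{"grip":1,"dp":[21.5,-4.8,0.1],"rot":[0,0,-0.097]},{"grip":1,"dp":[25.3,-5.7,0.1],"rot":[0,0,-0.097]},{"grip":1,"dp":[28.5,-6.4,0.1],"rot":[0,0,-0.097]}]' >/dev/null
python3 -m pendant '[{"grip":1,"dp":[0,0,0],"rot":[0,0,0]},{"grip":1,"dp":[0,0,0],"rot":[0,0,0]},{"grip":1,"dp":[0,0,0],"rot":[0,0,0]}]'
python3 - <<'E'
from h import *
plan((519.5,-277,112,-96.7))
E
```

```text
time: 11.33
ee_pos: [0.5187, -0.277, 0.2281]
tcp_rot: [-0.664, 0.747, 0.002, -0.001]
contact_force: [0.6, 1.1, -2.3]
opening: 0.272
grasp_force: 59.5
t 11.33 [ 518.7 -277.   228.1] open 0.27 gf 59.5 F [ 0.6  1.1 -2.3] yaw -96.74 j6 0.03
dp [-0.0, -0.12, 11.61] rot [0.003, 0.001, -0.001]
```

```bash
python3 -m pendant '[{"grip":1,"dp":[0,-0.1,2],"rot":[0,0,0]},{"grip":1,"dp":[0,-0.1,5],"rot":[0,0,0]},{"grip":1,"dp":[0,-0.1,8],"rot":[0,0,0]},{"grip":1,"dp":[0,-0.1,10],"rot":[0,0,0]},{"grip":1,"dp":[0,-0.1,11],"rot":[0,0,0]},{"grip":1,"dp":[0,-0.1,11.4],"rot":[0,0,0]},{"grip":1,"dp":[0,-0.1,11.6],"rot":[0,0,0]},{"grip":1,"dp":[0,-0.1,11.6],"rot":[0,0,0]}]'
python3 -m pendant '[{"grip":1,"dp":[0,0,0.15],"rot":[0,0,0]},{"grip":1,"dp":[0,0,0.3],"rot":[0,0,0]},{"grip":1,"dp":[0,0,0.3],"rot":[0,0,0]}]'|sed -n 2p\;4p
python3 -m pendant '[{"grip":1,"dp":[0,0,0.15],"rot":[0,0,0]},{"grip":1,"dp":[0,0,0.15],"rot":[0,0,0]}]'|sed -n 2p\;4p
```

```text
time: 12.0
ee_pos: [0.5209, -0.2773, 0.1155]
tcp_rot: [-0.665, 0.747, -0.001, 0.0]
contact_force: [0.5, -0.5, -2.7]
opening: 0.275
grasp_force: 59.5
ee_pos: [0.5205, -0.2775, 0.1118]
contact_force: [-0.6, 0.3, -3.2]
ee_pos: [0.5202, -0.2775, 0.1097]
contact_force: [0.4, -0.2, -3.5]
```

```bash
python3 -m pendant '[{"grip":1,"dp":[0,0,0.1],"rot":[0,0,0]},{"grip":1,"dp":[0,0,0.2],"rot":[0,0,0]},{"grip":1,"dp":[0,0,0.2],"rot":[0,0,0]}]'|sed -n 2p\;4p
python3 -m pendant '[{"grip":1,"dp":[0,0,0.15],"rot":[0,0,0]},{"grip":1,"dp":[0,0,0.15],"rot":[0,0,0]}]'|sed -n 2p\;4p
```

```text
ee_pos: [0.5201, -0.2775, 0.1074]
contact_force: [0.3, -0.8, -3.6]
ee_pos: [0.5201, -0.2774, 0.1059]
contact_force: [-0.6, 0.8, -3.9]
```

```bash
python3 -m pendant '[{"grip":1,"dp":[0,0,0.1],"rot":[0,0,0]},{"grip":1,"dp":[0,0,0.1],"rot":[0,0,0]}]'|sed -n 2p\;4p
python3 -m pendant '[{"grip":1,"dp":[0,0,0.1],"rot":[0,0,0]},{"grip":1,"dp":[0,0,0.1],"rot":[0,0,0]}]'|sed -n 2p\;4p
```

```text
ee_pos: [0.5203, -0.2776, 0.1056]
contact_force: [-0.8, -0.5, -0.5]
ee_pos: [0.5203, -0.2779, 0.1055]
contact_force: [-2.8, -1.4, 4.3]
```

```bash
python3 -m pendant '[{"grip":0.35,"dp":[0,0,0],"rot":[0,0,0]},{"grip":0,"dp":[0,0,0],"rot":[0,0,0]},{"grip":-0.4,"dp":[0,0,0],"rot":[0,0,0]},{"grip":-0.8,"dp":[0,0,0],"rot":[0,0,0]},{"grip":-0.8,"dp":[0,0,0],"rot":[0,0,0]},{"grip":-0.8,"dp":[0,0,-2],"rot":[0,0,0]},{"grip":-0.8,"dp":[0,0,-5],"rot":[0,0,0]},{"grip":-0.8,"dp":[0,0,-9],"rot":[0,0,0]}]'
python3 -m pendant '[{"grip":0.1,"dp":[0,0,-4],"rot":[0,0,0]},{"grip":0.1,"dp":[0,0,-4],"rot":[0,0,0]}]' >/dev/null
python3 - <<'E'
from h import *
plan((575,57.5,225,-12.4))
E
```

```text
time: 13.83
ee_pos: [0.5189, -0.2769, 0.192]
tcp_rot: [-0.665, 0.747, 0.003, -0.001]
contact_force: [0.3, 0.2, -0.5]
opening: 0.899
grasp_force: 0.0
t 14.00 [ 522.3 -279.3  244.5] open 0.64 gf 0.0 F [ 0.4 -0.7  2.2] yaw -96.72 j6 0.03
dp [-34.07, -1.27, 1.8] rot [-0.007, -0.014, -1.472]
```

```bash
python3 -m pendant '[{"grip":0.1,"dp":[-3,-0.1,0.4],"rot":[0,0,-0.12]},{"grip":0.1,"dp":[-6,-0.2,0.4],"rot":[0,0,-0.24]},{"grip":0.1,"dp":[-9,-0.3,0.4],"rot":[0,0,-0.36]},{"grip":0.1,"dp":[-12,-0.4,0.4],"rot":[0,0,-0.48]},{"grip":0.1,"dp":[-15,-0.5,0.4],"rot":[0,0,-0.6]},{"grip":0.1,"dp":[-18,-0.7,0.4],"rot":[0,0,-0.72]},{"grip":0.1,"dp":[-21,-0.8,0.4],"rot":[0,0,-0.84]},{"grip":0.1,"dp":[-24,-0.9,0.4],"rot":[0,0,-0.96]}]' >/dev/null
python3 - <<'E'
from h import *
plan((575,57.5,225,-12.4))
E
```

```text
t 14.67 [557.3 -38.6 230.1] open 0.45 gf 0.0 F [ 0.1 -0.7 -0.1] yaw -41.35 j6 0.56
dp [-5.02, -8.39, 0.51] rot [-0.0, -0.0, -0.505]
```

```bash
python3 -m pendant '[{"grip":0.1,"dp":[-2,-3,0.2],"rot":[0,0,-0.12]},{"grip":0.1,"dp":[-4,-6,0.4],"rot":[0,0,-0.24]},{"grip":0.1,"dp":[-5,-8.4,0.4],"rot":[0,0,-0.36]},{"grip":0.1,"dp":[-5,-8.4,0.4],"rot":[0,0,-0.48]},{"grip":0.1,"dp":[-5,-8.4,0.4],"rot":[0,0,-0.505]},{"grip":0.1,"dp":[-5,-8.4,0.4],"rot":[0,0,-0.505]},{"grip":0.1,"dp":[-5,-8.4,0.4],"rot":[0,0,-0.505]}]' >/dev/null
python3 - <<'E'
from h import *
plan((575,57.5,110,-12.4))
E
```

```text
t 15.25 [575.7  55.2 226.3] open 0.45 gf 0.0 F [-0.2 -0.2  0.4] yaw -12.99 j6 0.90
dp [-0.12, -0.21, 11.63] rot [0.0, -0.0, -0.01]
```

```bash
python3 -m pendant '[{"grip":0.1,"dp":[-0.1,-0.2,3],"rot":[0,0,-0.01]},{"grip":0.1,"dp":[-0.1,-0.2,6],"rot":[0,0,-0.01]},{"grip":0.1,"dp":[-0.1,-0.2,9],"rot":[0,0,-0.01]},{"grip":0.1,"dp":[-0.1,-0.2,11],"rot":[0,0,-0.01]},{"grip":0.1,"dp":[-0.1,-0.2,11.6],"rot":[0,0,-0.01]},{"grip":0.1,"dp":[-0.1,-0.2,11.6],"rot":[0,0,-0.01]},{"grip":0.1,"dp":[-0.1,-0.2,11.6],"rot":[0,0,-0.01]}]' >/dev/null
python3 - <<'E'
from h import *
from rig import imaging
plan((575,57.5,59,-12.4))
d=imaging.snapshot("side");cv2.imwrite("pics/s3.png",cv2.resize(d["image"][110:260,180:360,::-1],(720,600)))
E
```

```text
t 15.83 [575.9  57.4 111.8] open 0.45 gf 0.0 F [-0.2  0.   0.4] yaw -12.29 j6 0.91
dp [-0.1, 0.01, 5.28] rot [-0.0, -0.002, 0.002]
```

View pics/s3.png

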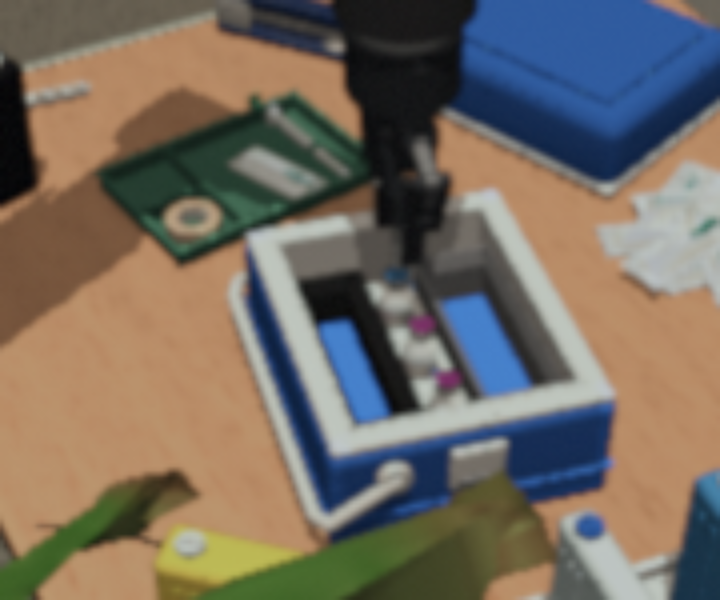

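The fingers are above the blue cap at (397,278), with both purple vials still in place at (423,325) and (448,380). I'll go down and grip.

```bash
python3 -m pendant '[{"grip":0.1,"dp":[-0.05,0,1.2],"rot":[0,0,0]},{"grip":0.1,"dp":[-0.05,0,2.2],"rot":[0,0,0]},{"grip":0.1,"dp":[-0.05,0,3],"rot":[0,0,0]},{"grip":0.1,"dp":[-0.05,0,3],"rot":[0,0,0]}]'
python3 -m pendant '[{"grip":0.1,"dp":[0,0,0.8],"rot":[0,0,0]},{"grip":0.1,"dp":[0,0,1.6],"rot":[0,0,0]},{"grip":0.1,"dp":[0,0,2.2],"rot":[0,0,0]},{"grip":0.1,"dp":[0,0,2.2],"rot":[0,0,0]}]'
python3 -m pendant '[{"grip":0.5,"dp":[0,0,0],"rot":[0,0,0]},{"grip":1,"dp":[0,0,0],"rot":[0,0,0]},{"grip":1,"dp":[0,0,0],"rot":[0,0,0]},{"grip":1,"dp":[0,0,0],"rot":[0,0,0]},{"grip":1,"dp":[0,0,0],"rot":[0,0,0]},{"grip":1,"dp":[0,0,0],"rot":[0,0,0]}]'
```

```text
time: 16.22
ee_pos: [0.5735, 0.0579, 0.0777]
tcp_rot: [0.994, -0.106, -0.002, 0.001]
contact_force: [-0.7, -0.5, -0.6]
opening: 0.448
grasp_force: 0.0
time: 16.55
ee_pos: [0.5753, 0.0579, 0.0594]
tcp_rot: [0.994, -0.106, 0.001, 0.0]
contact_force: [-2.0, -1.3, 6.1]
opening: 0.449
grasp_force: 2.6
time: 17.05
ee_pos: [0.5751, 0.0581, 0.0585]
tcp_rot: [0.994, -0.106, 0.0, -0.0]
contact_force: [0.2, 0.1, 3.6]
opening: 0.254
grasp_force: 58.8
```

```bash
python3 -m pendant '[{"grip":1,"dp":[0,0,-0.7],"rot":[0,0,0]},{"grip":1,"dp":[0,0,-2],"rot":[0,0,0]},{"grip":1,"dp":[0,0,-4],"rot":[0,0,0]},{"grip":1,"dp":[0,0,-7],"rot":[0,0,0]},{"grip":1,"dp":[0,0,-10],"rot":[0,0,0]},{"grip":1,"dp":[0,0,-12],"rot":[0,0,0]},{"grip":1,"dp":[0,0,-13],"rot":[0,0,0]},{"grip":1,"dp":[0,0,-13],"rot":[0,0,0]}]'
python3 - <<'E'
from h import *
plan((498,311,180,-12.4),(498,311,60,-12.4))
E
```

```text
time: 17.72
ee_pos: [0.5756, 0.0583, 0.1914]
tcp_rot: [0.994, -0.106, 0.002, -0.001]
contact_force: [0.0, -0.3, -0.0]
opening: 0.248
grasp_force: 58.6
t 17.72 [575.6  58.3 191.4] open 0.25 gf 58.6 F [ 0.  -0.3 -0. ] yaw -12.19 j6 0.91
dp [-12.93, -23.06, 1.14] rot [-0.002, -0.004, 0.004]
dp [0.0, -0.0, 12.0] rot [0.0, 0.0, 0.0]
```

```bash
python3 -m pendant '[{"grip":1,"dp":[-1,-1.8,0],"rot":[0,0,0]},{"grip":1,"dp":[-2.8,-5,0],"rot":[0,0,0]},{"grip":1,"dp":[-4.8,-8.5,0],"rot":[0,0,0]},{"grip":1,"dp":[-6.8,-12,0],"rot":[0,0,0]},{"grip":1,"dp":[-8.7,-15.5,0],"rot":[0,0,0]},{"grip":1,"dp":[-10.5,-19,0],"rot":[0,0,0]},{"grip":1,"dp":[-12,-21.5,0],"rot":[0,0,0]},{"grip":1,"dp":[-12.9,-23.1,0.3],"rot":[0,0,0]}]' >/dev/null
python3 -m pendant '[{"grip":1,"dp":[0,0,3],"rot":[0,0,0]},{"grip":1,"dp":[0,0,6],"rot":[0,0,0]},{"grip":1,"dp":[0,0,8.5],"rot":[0,0,0]},{"grip":1,"dp":[0,0,10],"rot":[0,0,0]},{"grip":1,"dp":[0,0,10.5],"rot":[0,0,0]},{"grip":1,"dp":[0,0,10.5],"rot":[0,0,0]},{"grip":1,"dp":[0,0,10.5],"rot":[0,0,0]}]'
python3 - <<'E'
from h import *
from rig import imaging
plan((498,311,40,-12.4))
d=imaging.snapshot("side");cv2.imwrite("pics/s4.png",cv2.resize(d["image"][60:200,150:300,::-1],(643,600)))
E
```

```text
time: 18.97
ee_pos: [0.4975, 0.311, 0.0803]
tcp_rot: [0.994, -0.106, 0.0, 0.0]
contact_force: [1.2, -0.4, 0.4]
opening: 0.252
grasp_force: 58.7
t 18.97 [497.5 311.   80.3] open 0.25 gf 58.7 F [ 1.2 -0.4  0.4] yaw -12.19 j6 0.46
dp [0.05, -0.02, 4.03] rot [0.001, -0.0, 0.004]
```

View pics/s4.png

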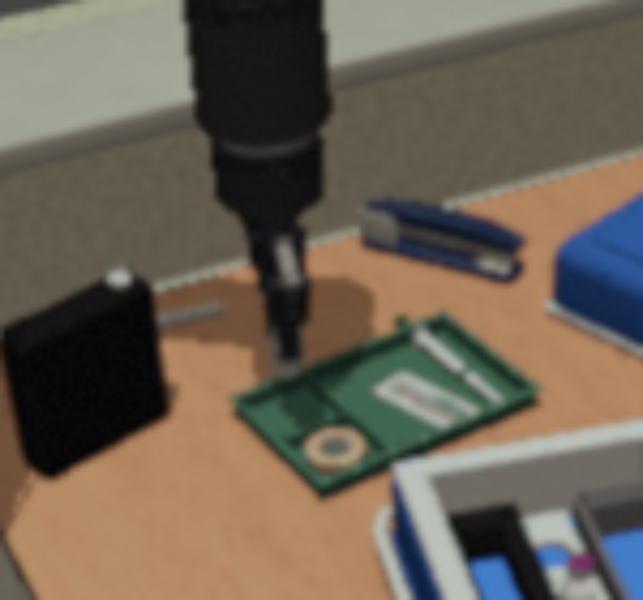

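The vial hangs upright at (287,365) over the free cup.

```bash
python3 -m pendant '[{"grip":1,"dp":[0,0,1],"rot":[0,0,0]},{"grip":1,"dp":[0,0,2],"rot":[0,0,0]},{"grip":1,"dp":[0,0,3],"rot":[0,0,0]},{"grip":1,"dp":[0,0,3.6],"rot":[0,0,0]},{"grip":1,"dp":[0,0,3.6],"rot":[0,0,0]},{"grip":1,"dp":[0,0,3.6],"rot":[0,0,0]}]'|sed -n 2p\;4p
python3 -m pendant '[{"grip":1,"dp":[0,0,0.15],"rot":[0,0,0]},{"grip":1,"dp":[0,0,0.3],"rot":[0,0,0]},{"grip":1,"dp":[0,0,0.3],"rot":[0,0,0]}]'|sed -n 2p\;4p
python3 -m pendant '[{"grip":1,"dp":[0,0,0.15],"rot":[0,0,0]},{"grip":1,"dp":[0,0,0.15],"rot":[0,0,0]}]'|sed -n 2p\;4p
```

```text
ee_pos: [0.4973, 0.3108, 0.0435]
contact_force: [-0.3, -0.3, 0.0]
ee_pos: [0.4975, 0.3112, 0.0412]
contact_force: [-0.1, -0.0, -0.6]
ee_pos: [0.4974, 0.3111, 0.0396]
contact_force: [-0.1, 1.1, -0.1]
```

```bash
python3 -m pendant '[{"grip":1,"dp":[0,0,0.15],"rot":[0,0,0]},{"grip":1,"dp":[0,0,0.15],"rot":[0,0,0]}]'|sed -n 2p\;4p
python3 -m pendant '[{"grip":1,"dp":[0,0,0.15],"rot":[0,0,0]},{"grip":1,"dp":[0,0,0.15],"rot":[0,0,0]}]'|sed -n 2p\;4p
python3 -m pendant '[{"grip":1,"dp":[0,0,0.15],"rot":[0,0,0]},{"grip":1,"dp":[0,0,0.15],"rot":[0,0,0]}]'|sed -n 2p\;4p
```

```text
ee_pos: [0.4973, 0.3111, 0.038]
contact_force: [0.7, -1.0, 0.0]
ee_pos: [0.4973, 0.311, 0.0364]
contact_force: [0.2, -0.2, 0.2]
ee_pos: [0.4976, 0.3112, 0.0355]
contact_force: [0.1, 0.2, 1.2]
```

```bash
python3 -m pendant '[{"grip":1,"dp":[0,0,0.05],"rot":[0,0,0]},{"grip":0.4,"dp":[0,0,0.05],"rot":[0,0,0]},{"grip":0.2,"dp":[0,0,0.05],"rot":[0,0,0]},{"grip":0.1,"dp":[0,0,0.05],"rot":[0,0,0]},{"grip":0.1,"dp":[0,0,0],"rot":[0,0,0]},{"grip":0.1,"dp":[0,0,-2],"rot":[0,0,0]},{"grip":0.1,"dp":[0,0,-5],"rot":[0,0,0]},{"grip":0.1,"dp":[0,0,-9],"rot":[0,0,0]}]'
python3 -m pendant '[{"grip":-0.5,"dp":[0,0,-4],"rot":[0,0,0]},{"grip":-0.5,"dp":[0,0,-8],"rot":[0,0,0]},{"grip":-0.5,"dp":[0,0,-11],"rot":[0,0,0]},{"grip":-0.5,"dp":[0,0,-11],"rot":[0,0,0]}]' >/dev/null
python3 - <<'E'
from h import *
from rig import imaging
plan((520,-277,240,-96.7))
d=imaging.snapshot("side");cv2.imwrite("pics/s5.png",cv2.resize(d["image"][110:200,180:300,::-1],(640,480)))
E
```

```text
time: 21.1
ee_pos: [0.496, 0.3099, 0.1228]
tcp_rot: [0.994, -0.106, -0.002, 0.002]
contact_force: [0.4, 1.0, -0.0]
opening: 0.45
grasp_force: 0.0
t 21.43 [499.5 312.  243.9] open 0.75 gf 0.0 F [0.9 0.2 1.2] yaw -12.21 j6 0.46
dp [14.45, 57.13, -0.01] rot [-0.013, 0.0, 1.475]
```

View pics/s5.png

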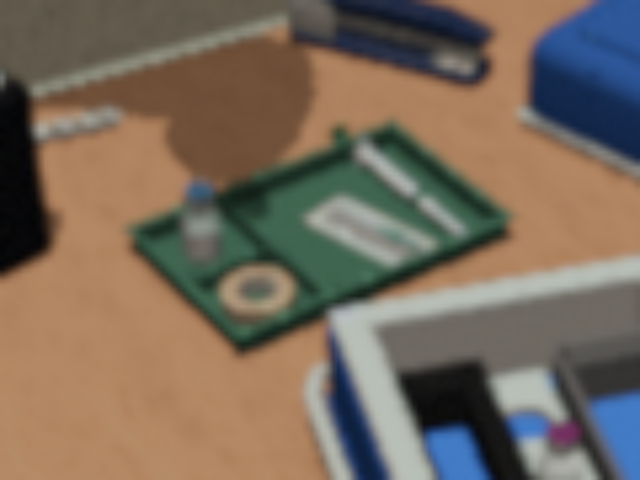

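The blue vial stands upright in the free cup at (200,225). Now back to the tray for the thin pack.

```bash
python3 -m pendant '[{"grip":-1,"dp":[1,3,0],"rot":[0,0,0.12]},{"grip":-1,"dp":[2,7,0],"rot":[0,0,0.24]},{"grip":-1,"dp":[3,11,0],"rot":[0,0,0.36]},{"grip":-1,"dp":[4,15,0],"rot":[0,0,0.48]},{"grip":-1,"dp":[5,19,0],"rot":[0,0,0.6]},{"grip":-1,"dp":[6,23,0],"rot":[0,0,0.72]},{"grip":-1,"dp":[7,27,0],"rot":[0,0,0.84]},{"grip":-1,"dp":[8,31,0],"rot":[0,0,0.96]}]' >/dev/null
python3 - <<'E'
from h import *
plan((520,-277.5,235,-96.7))
E
```

```text
t 22.15 [509.4 -10.6 234.1] open 1.00 gf 0.0 F [ 1.9 -0.6 -0.4] yaw -67.50 j6 0.02
dp [25.07, 9.23, -0.1] rot [0.001, 0.0, 0.51]
```

```bash
python3 -m pendant '[{"grip":-1,"dp":[3.5,1.3,0],"rot":[0,0,0.1]},{"grip":-1,"dp":[7.5,2.8,0],"rot":[0,0,0.2]},{"grip":-1,"dp":[11.5,4.2,0],"rot":[0,0,0.3]},{"grip":-1,"dp":[15.5,5.7,0],"rot":[0,0,0.4]},{"grip":-1,"dp":[19,7,0],"rot":[0,0,0.51]},{"grip":-1,"dp":[22,8.1,0],"rot":[0,0,0.51]},{"grip":-1,"dp":[24,8.8,0],"rot":[0,0,0.51]},{"grip":-1,"dp":[25.1,9.2,0],"rot":[0,0,0.51]}]' >/dev/null
python3 -m pendant '[{"grip":-1,"dp":[0,0,0],"rot":[0,0,0]},{"grip":-1,"dp":[0,0,0],"rot":[0,0,0]},{"grip":-1,"dp":[0,0,0],"rot":[0,0,0]}]' >/dev/null
python3 - <<'E'
from h import *
plan((520.3,-277.6,105.6,-96.7))
E
```

```text
t 23.07 [ 522.6 -274.9  234.7] open 1.00 gf 0.0 F [ 0.3 -0.2 -0.2] yaw -96.37 j6 0.03
dp [0.3, 0.19, 12.91] rot [0.001, 0.0, 0.006]
```

```bash
python3 -m pendant '[{"grip":-1,"dp":[0.3,0.2,4],"rot":[0,0,0.006]},{"grip":-1,"dp":[0.3,0.2,7.5],"rot":[0,0,0.006]},{"grip":-1,"dp":[0.3,0.2,10],"rot":[0,0,0.006]},{"grip":-1,"dp":[0.3,0.2,12],"rot":[0,0,0.006]},{"grip":-1,"dp":[0.3,0.2,13],"rot":[0,0,0.006]},{"grip":-1,"dp":[0.3,0.2,13],"rot":[0,0,0.006]},{"grip":-1,"dp":[0.3,0.2,13],"rot":[0,0,0.006]}]' >/dev/null
python3 - <<'E'
from h import *
plan((520.3,-277.6,105.6,-96.7))
E
```

```text
t 23.65 [ 520.7 -278.1  106.2] open 1.00 gf 0.0 F [0.8 0.2 1.5] yaw -96.69 j6 0.03
dp [-0.05, 0.05, 0.06] rot [-0.001, -0.001, 0.0]
```

Aligned. I'll close, lift and carry it back.

```bash
python3 -m pendant '[{"grip":0,"dp":[0,0,0],"rot":[0,0,0]},{"grip":1,"dp":[0,0,0],"rot":[0,0,0]},{"grip":1,"dp":[0,0,0],"rot":[0,0,0]},{"grip":1,"dp":[0,0,0],"rot":[0,0,0]},{"grip":1,"dp":[0,0,0],"rot":[0,0,0]},{"grip":1,"dp":[0,0,0],"rot":[0,0,0]},{"grip":1,"dp":[0,0,0],"rot":[0,0,0]},{"grip":1,"dp":[0,0,0],"rot":[0,0,0]}]'
python3 -m pendant '[{"grip":1,"dp":[0,0,0],"rot":[0,0,0]},{"grip":1,"dp":[0,0,-0.7],"rot":[0,0,0]},{"grip":1,"dp":[0,0,-2.5],"rot":[0,0,0]},{"grip":1,"dp":[0,0,-5.5],"rot":[0,0,0]},{"grip":1,"dp":[0,0,-8.5],"rot":[0,0,0]},{"grip":1,"dp":[0,0,-11],"rot":[0,0,0]},{"grip":1,"dp":[0,0,-12.6],"rot":[0,0,0]},{"grip":1,"dp":[0,0,-12.6],"rot":[0,0,0]}]'
python3 - <<'E'
from h import *
plan((517.4,15,232,-102.25))
E
```

```text
time: 24.32
ee_pos: [0.5204, -0.2787, 0.1058]
tcp_rot: [-0.664, 0.748, -0.0, 0.0]
contact_force: [-0.6, 0.8, 3.8]
opening: 0.278
grasp_force: 59.8
time: 24.98
ee_pos: [0.5212, -0.2791, 0.2352]
tcp_rot: [-0.664, 0.748, -0.002, 0.001]
contact_force: [0.0, 0.5, -3.2]
opening: 0.276
grasp_force: 59.5
t 24.98 [ 521.2 -279.1  235.2] open 0.28 gf 59.5 F [ 0.   0.5 -3.2] yaw -96.77 j6 0.03
dp [-29.16, 3.85, 0.26] rot [-0.005, -0.001, 0.096]
```

```bash
python3 -m pendant '[{"grip":1,"dp":[-2,0.2,0.1],"rot":[0,0,0.02]},{"grip":1,"dp":[-5.5,0.7,0.1],"rot":[0,0,0.04]},{"grip":1,"dp":[-9.5,1.2,0.1],"rot":[0,0,0.06]},{"grip":1,"dp":[-13.5,1.8,0.1],"rot":[0,0,0.08]},{"grip":1,"dp":[-17.5,2.3,0.1],"rot":[0,0,0.096]},{"grip":1,"dp":[-21.5,2.8,0.1],"rot":[0,0,0.096]},{"grip":1,"dp":[-25.5,3.4,0.1],"rot":[0,0,0.096]},{"grip":1,"dp":[-29.1,3.8,0.1],"rot":[0,0,0.096]}]' >/dev/null
python3 -m pendant '[{"grip":1,"dp":[0,0,0],"rot":[0,0,0]},{"grip":1,"dp":[0,0,0],"rot":[0,0,0]},{"grip":1,"dp":[0,0,0],"rot":[0,0,0]}]' >/dev/null
python3 - <<'E'
from h import *
plan((517.6,14.2,182,-102.2))
E
```

```text
t 25.90 [516.3  14.9 228.6] open 0.28 gf 59.5 F [-0.3 -0.2 -2.9] yaw -102.22 j6 -0.63
dp [0.04, -0.15, 4.66] rot [0.002, -0.001, -0.0]
```

```bash
python3 -m pendant '[{"grip":1,"dp":[0.05,-0.1,1.5],"rot":[0,0,0]},{"grip":1,"dp":[0.05,-0.1,3],"rot":[0,0,0]},{"grip":1,"dp":[0.05,-0.1,4.5],"rot":[0,0,0]},{"grip":1,"dp":[0.05,-0.1,5.5],"rot":[0,0,0]},{"grip":1,"dp":[0.05,-0.1,6],"rot":[0,0,0]},{"grip":1,"dp":[0.05,-0.1,6],"rot":[0,0,0]},{"grip":1,"dp":[0.05,-0.1,6],"rot":[0,0,0]}]'
python3 - <<'E'
from h import *
plan((517.7,14.2,150,-102.2))
E
```

```text
time: 26.48
ee_pos: [0.5178, 0.0136, 0.1706]
tcp_rot: [-0.627, 0.779, -0.0, -0.0]
contact_force: [0.2, -0.1, -2.7]
opening: 0.273
grasp_force: 59.4
t 26.48 [517.8  13.6 170.6] open 0.27 gf 59.4 F [ 0.2 -0.1 -2.7] yaw -102.31 j6 -0.63
dp [-0.06, 0.03, 2.06] rot [-0.0, -0.0, -0.002]
```

```bash
python3 -m pendant '[{"grip":1,"dp":[-0.05,0,0.7],"rot":[0,0,0]},{"grip":1,"dp":[-0.05,0,1.4],"rot":[0,0,0]},{"grip":1,"dp":[-0.05,0,2],"rot":[0,0,0]},{"grip":1,"dp":[-0.05,0,2],"rot":[0,0,0]}]'|sed -n 2p\;4p
python3 -m pendant '[{"grip":1,"dp":[0,0,0.6],"rot":[0,0,0]},{"grip":1,"dp":[0,0,1.2],"rot":[0,0,0]},{"grip":1,"dp":[0,0,1.2],"rot":[0,0,0]}]'|sed -n 2p\;4p
```

```text
ee_pos: [0.517, 0.0147, 0.1483]
contact_force: [-0.3, -0.1, -2.8]
ee_pos: [0.5171, 0.0147, 0.1365]
contact_force: [0.3, -1.2, -4.9]
```

No resistance, and the pack is well into the slot.

```bash
python3 -m pendant '[{"grip":1,"dp":[0,0,0.5],"rot":[0,0,0]},{"grip":1,"dp":[0,0,1],"rot":[0,0,0]},{"grip":1,"dp":[0,0,1.3],"rot":[0,0,0]},{"grip":1,"dp":[0,0,1.3],"rot":[0,0,0]}]'|sed -n 2p\;4p
python3 -m pendant '[{"grip":1,"dp":[0,0,0.2],"rot":[0,0,0]},{"grip":1,"dp":[0,0,0.4],"rot":[0,0,0]},{"grip":1,"dp":[0,0,0.4],"rot":[0,0,0]}]'|sed -n 2p\;4p
python3 -m pendant '[{"grip":1,"dp":[0,0,0.1],"rot":[0,0,0]},{"grip":1,"dp":[0,0,0.15],"rot":[0,0,0]},{"grip":1,"dp":[0,0,0.15],"rot":[0,0,0]}]'|sed -n 2p\;4p
```

```text
ee_pos: [0.5173, 0.0146, 0.1241]
contact_force: [0.3, -0.0, -4.2]
ee_pos: [0.5177, 0.0147, 0.1209]
contact_force: [-1.2, 0.4, -2.6]
ee_pos: [0.5178, 0.0147, 0.1197]
contact_force: [-0.6, -0.0, -2.9]
```

```bash
python3 -m pendant '[{"grip":1,"dp":[0,0,0.15],"rot":[0,0,0]},{"grip":1,"dp":[0,0,0.15],"rot":[0,0,0]}]'|sed -n 2p\;4p
python3 -m pendant '[{"grip":1,"dp":[0,0,0.1],"rot":[0,0,0]},{"grip":1,"dp":[0,0,0.1],"rot":[0,0,0]}]'|sed -n 2p\;4p
python3 -m pendant '[{"grip":1,"dp":[0,0,0.1],"rot":[0,0,0]},{"grip":1,"dp":[0,0,0.1],"rot":[0,0,0]}]'|sed -n 2p\;4p
```

```text
ee_pos: [0.5177, 0.0147, 0.118]
contact_force: [-0.6, 0.0, -3.2]
ee_pos: [0.518, 0.0147, 0.1179]
contact_force: [-1.5, 1.3, 0.7]
ee_pos: [0.5182, 0.0147, 0.1179]
contact_force: [-3.3, 1.0, 5.5]
```

It bottoms out at 117.9 mm, the same height as when it was gripped. I'll release and go for the thick pack.

```bash
python3 -m pendant '[{"grip":0.35,"dp":[0,0,0],"rot":[0,0,0]},{"grip":0,"dp":[0,0,0],"rot":[0,0,0]},{"grip":-0.4,"dp":[0,0,0],"rot":[0,0,0]},{"grip":-0.8,"dp":[0,0,0],"rot":[0,0,0]},{"grip":-0.8,"dp":[0,0,0],"rot":[0,0,0]},{"grip":-0.8,"dp":[0,0,-2],"rot":[0,0,0]},{"grip":-0.8,"dp":[0,0,-5],"rot":[0,0,0]},{"grip":-0.8,"dp":[0,0,-9],"rot":[0,0,0]}]'
python3 -m pendant '[{"grip":-1,"dp":[0,0,-3],"rot":[0,0,0]},{"grip":-1,"dp":[0,0,-3],"rot":[0,0,0]}]' >/dev/null
python3 - <<'E'
from h import *
plan((609.8,-288.2,240,-96.7))
E
```

```text
time: 29.07
ee_pos: [0.5164, 0.0144, 0.2043]
tcp_rot: [-0.628, 0.779, 0.001, -0.003]
contact_force: [0.9, 0.9, 1.2]
opening: 0.902
grasp_force: 0.0
t 29.23 [520.   14.3 244.2] open 1.00 gf 0.0 F [ 0.5 -0.2  0.9] yaw -102.27 j6 -0.63
dp [27.65, -15.2, 0.49] rot [-0.011, 0.003, -0.097]
```

```bash
python3 -m pendant '[{"grip":-1,"dp":[3,-1.6,0.3],"rot":[0,0,-0.02]},{"grip":-1,"dp":[6.6,-3.6,0.3],"rot":[0,0,-0.04]},{"grip":-1,"dp":[10.2,-5.6,0.3],"rot":[0,0,-0.06]},{"grip":-1,"dp":[13.8,-7.6,0.3],"rot":[0,0,-0.08]},{"grip":-1,"dp":[17.4,-9.6,0.3],"rot":[0,0,-0.097]},{"grip":-1,"dp":[21,-11.6,0.3],"rot":[0,0,-0.097]},{"grip":-1,"dp":[24.5,-13.5,0.3],"rot":[0,0,-0.097]},{"grip":-1,"dp":[27.6,-15.2,0.3],"rot":[0,0,-0.097]}]' >/dev/null
python3 -m pendant '[{"grip":-1,"dp":[0,0,0],"rot":[0,0,0]},{"grip":-1,"dp":[0,0,0],"rot":[0,0,0]},{"grip":-1,"dp":[0,0,0],"rot":[0,0,0]}]' >/dev/null
python3 - <<'E'
from h import *
plan((609.8,-288.2,105.6,-96.7))
E
```

```text
t 30.15 [ 607.6 -287.4  232.6] open 1.00 gf 0.0 F [0.1 0.7 1.2] yaw -96.74 j6 0.03
dp [0.05, -0.24, 12.7] rot [0.001, 0.0, -0.001]
```

```bash
python3 -m pendant '[{"grip":-1,"dp":[0.05,-0.2,4],"rot":[0,0,0]},{"grip":-1,"dp":[0.05,-0.2,7.5],"rot":[0,0,0]},{"grip":-1,"dp":[0.05,-0.2,10],"rot":[0,0,0]},{"grip":-1,"dp":[0.05,-0.2,12],"rot":[0,0,0]},{"grip":-1,"dp":[0.05,-0.2,12.8],"rot":[0,0,0]},{"grip":-1,"dp":[0.05,-0.2,12.8],"rot":[0,0,0]},{"grip":-1,"dp":[0.05,-0.2,12.8],"rot":[0,0,0]}]'
python3 -m pendant '[{"grip":0,"dp":[0,0,0],"rot":[0,0,0]},{"grip":1,"dp":[0,0,0],"rot":[0,0,0]},{"grip":1,"dp":[0,0,0],"rot":[0,0,0]},{"grip":1,"dp":[0,0,0],"rot":[0,0,0]},{"grip":1,"dp":[0,0,0],"rot":[0,0,0]},{"grip":1,"dp":[0,0,0],"rot":[0,0,0]},{"grip":1,"dp":[0,0,0],"rot":[0,0,0]},{"grip":1,"dp":[0,0,0],"rot":[0,0,0]}]'
```

```text
time: 30.73
ee_pos: [0.6102, -0.2876, 0.1069]
tcp_rot: [-0.665, 0.747, -0.001, 0.0]
contact_force: [0.2, 0.6, 0.7]
opening: 0.999
grasp_force: 0.0
time: 31.4
ee_pos: [0.61, -0.2882, 0.1063]
tcp_rot: [-0.665, 0.747, -0.001, 0.0]
contact_force: [-1.8, 1.9, 4.6]
opening: 0.415
grasp_force: 61.4
```

```bash
python3 -m pendant '[{"grip":1,"dp":[0,0,0],"rot":[0,0,0]},{"grip":1,"dp":[0,0,-0.7],"rot":[0,0,0]},{"grip":1,"dp":[0,0,-2.5],"rot":[0,0,0]},{"grip":1,"dp":[0,0,-5.5],"rot":[0,0,0]},{"grip":1,"dp":[0,0,-8.5],"rot":[0,0,0]},{"grip":1,"dp":[0,0,-11],"rot":[0,0,0]},{"grip":1,"dp":[0,0,-12.6],"rot":[0,0,0]},{"grip":1,"dp":[0,0,-12.6],"rot":[0,0,0]}]'
python3 - <<'E'
from h import *
plan((610.7,-3.2,235,-102.1))
E
```

```text
time: 32.07
ee_pos: [0.6104, -0.2886, 0.235]
tcp_rot: [-0.664, 0.747, -0.002, 0.001]
contact_force: [0.3, -0.5, -2.6]
opening: 0.408
grasp_force: 61.2
t 32.07 [ 610.4 -288.6  235. ] open 0.41 gf 61.2 F [ 0.3 -0.5 -2.6] yaw -96.72 j6 0.03
dp [-28.35, 3.31, -0.05] rot [-0.005, -0.001, 0.094]
```

```bash
python3 -m pendant '[{"grip":1,"dp":[-2,0.2,0],"rot":[0,0,0.02]},{"grip":1,"dp":[-5.5,0.6,0],"rot":[0,0,0.04]},{"grip":1,"dp":[-9.5,1.1,0],"rot":[0,0,0.06]},{"grip":1,"dp":[-13.5,1.6,0],"rot":[0,0,0.08]},{"grip":1,"dp":[-17.5,2,0],"rot":[0,0,0.094]},{"grip":1,"dp":[-21.5,2.5,0],"rot":[0,0,0.094]},{"grip":1,"dp":[-25,2.9,0],"rot":[0,0,0.094]},{"grip":1,"dp":[-28.4,3.3,0],"rot":[0,0,0.094]}]' >/dev/null
python3 -m pendant '[{"grip":1,"dp":[0,0,0],"rot":[0,0,0]},{"grip":1,"dp":[0,0,0],"rot":[0,0,0]},{"grip":1,"dp":[0,0,0],"rot":[0,0,0]}]' >/dev/null
python3 - <<'E'
from h import *
plan((610.7,-3.2,170,-102.1))
E
```

```text
t 32.98 [609.4  -1.9 229. ] open 0.41 gf 61.1 F [ 0.2 -0.1 -3.8] yaw -102.05 j6 -0.54
dp [0.09, -0.17, 5.89] rot [0.003, -0.001, 0.001]
```

```bash
python3 -m pendant '[{"grip":1,"dp":[0.1,-0.1,1.5],"rot":[0,0,0]},{"grip":1,"dp":[0.1,-0.1,3],"rot":[0,0,0]},{"grip":1,"dp":[0.1,-0.1,4.5],"rot":[0,0,0]},{"grip":1,"dp":[0.1,-0.1,5.5],"rot":[0,0,0]},{"grip":1,"dp":[0.1,-0.1,6],"rot":[0,0,0]},{"grip":1,"dp":[0.1,-0.1,6],"rot":[0,0,0]},{"grip":1,"dp":[0.1,-0.1,6],"rot":[0,0,0]}]'
python3 - <<'E'
from h import *
plan((610.8,-3.2,150,-102.1))
E
```

```text
time: 33.57
ee_pos: [0.6109, -0.0039, 0.1716]
tcp_rot: [-0.628, 0.778, -0.0, -0.0]
contact_force: [0.7, -0.4, -4.3]
opening: 0.409
grasp_force: 61.1
t 33.57 [610.9  -3.9 171.6] open 0.41 gf 61.1 F [ 0.7 -0.4 -4.3] yaw -102.13 j6 -0.53
dp [-0.07, 0.03, 2.16] rot [-0.0, -0.0, -0.0]
```

```bash
python3 -m pendant '[{"grip":1,"dp":[0,0,0.7],"rot":[0,0,0]},{"grip":1,"dp":[0,0,1.4],"rot":[0,0,0]},{"grip":1,"dp":[0,0,2],"rot":[0,0,0]},{"grip":1,"dp":[0,0,2],"rot":[0,0,0]}]'|sed -n 2p\;4p
python3 -m pendant '[{"grip":1,"dp":[0,0,0.6],"rot":[0,0,0]},{"grip":1,"dp":[0,0,1.2],"rot":[0,0,0]},{"grip":1,"dp":[0,0,1.2],"rot":[0,0,0]}]'|sed -n 2p\;4p
```

```text
ee_pos: [0.61, -0.0033, 0.149]
contact_force: [0.3, 0.7, -5.2]
ee_pos: [0.6101, -0.0032, 0.1374]
contact_force: [-0.0, -0.2, -4.4]
```

```bash
python3 -m pendant '[{"grip":1,"dp":[0,0,0.5],"rot":[0,0,0]},{"grip":1,"dp":[0,0,1],"rot":[0,0,0]},{"grip":1,"dp":[0,0,1.4],"rot":[0,0,0]},{"grip":1,"dp":[0,0,1.4],"rot":[0,0,0]}]'|sed -n 2p\;4p
python3 -m pendant '[{"grip":1,"dp":[0,0,0.2],"rot":[0,0,0]},{"grip":1,"dp":[0,0,0.4],"rot":[0,0,0]},{"grip":1,"dp":[0,0,0.4],"rot":[0,0,0]}]'|sed -n 2p\;4p
python3 -m pendant '[{"grip":1,"dp":[0,0,0.15],"rot":[0,0,0]},{"grip":1,"dp":[0,0,0.15],"rot":[0,0,0]}]'|sed -n 2p\;4p
python3 -m pendant '[{"grip":1,"dp":[0,0,0.1],"rot":[0,0,0]},{"grip":1,"dp":[0,0,0.1],"rot":[0,0,0]}]'|sed -n 2p\;4p
```

```text
ee_pos: [0.6102, -0.0033, 0.1238]
contact_force: [-0.4, 0.2, -5.4]
ee_pos: [0.6107, -0.0033, 0.1209]
contact_force: [0.2, -0.3, -4.2]
ee_pos: [0.6107, -0.0033, 0.1196]
contact_force: [-0.1, 0.6, -4.0]
ee_pos: [0.6108, -0.0033, 0.1186]
contact_force: [0.8, 0.1, -4.7]
```

```bash
python3 -m pendant '[{"grip":1,"dp":[0,0,0.1],"rot":[0,0,0]},{"grip":1,"dp":[0,0,0.1],"rot":[0,0,0]}]'|sed -n 2p\;4p
python3 -m pendant '[{"grip":1,"dp":[0,0,0.1],"rot":[0,0,0]},{"grip":1,"dp":[0,0,0.1],"rot":[0,0,0]}]'|sed -n 2p\;4p
```

```text
ee_pos: [0.611, -0.0033, 0.1185]
contact_force: [-1.7, -0.1, -1.0]
ee_pos: [0.6111, -0.0032, 0.1184]
contact_force: [-3.3, 2.7, 4.3]
```

The seating height is consistent, since this regrip was about 0.6 mm higher on the pack. I'll release, retreat and check.

```bash
python3 -m pendant '[{"grip":0.1,"dp":[0,0,0],"rot":[0,0,0]},{"grip":-0.2,"dp":[0,0,0],"rot":[0,0,0]},{"grip":-0.6,"dp":[0,0,0],"rot":[0,0,0]},{"grip":-1,"dp":[0,0,0],"rot":[0,0,0]},{"grip":-1,"dp":[0,0,0],"rot":[0,0,0]},{"grip":-1,"dp":[0,0,-2],"rot":[0,0,0]},{"grip":-1,"dp":[0,0,-5],"rot":[0,0,0]},{"grip":-1,"dp":[0,0,-9],"rot":[0,0,0]}]' >/dev/null
python3 -m pendant '[{"grip":-1,"dp":[0,0,-4],"rot":[0,0,0]},{"grip":-1,"dp":[4,0,-4],"rot":[0,0,0]},{"grip":-1,"dp":[8,0,-4],"rot":[0,0,0]},{"grip":-1,"dp":[12,0,-4],"rot":[0,0,0]},{"grip":-1,"dp":[16,0,-4],"rot":[0,0,0]},{"grip":-1,"dp":[20,0,-4],"rot":[0,0,0]},{"grip":-1,"dp":[24,0,-4],"rot":[0,0,0]},{"grip":-1,"dp":[26,0,-4],"rot":[0,0,0]}]'
python3 -m pendant '[{"grip":-1,"dp":[0,0,0],"rot":[0,0,0]},{"grip":-1,"dp":[0,0,0],"rot":[0,0,0]},{"grip":-1,"dp":[0,0,0],"rot":[0,0,0]}]' >/dev/null
python3 - <<'E'
from h import *
from rig import imaging
o=np.zeros((600,800,3),np.uint8)
t=imaging.snapshot("top")["image"];s=imaging.snapshot("side")["image"]
o[:300]=cv2.resize(t[125:225,150:417],(800,300));o[300:]=cv2.resize(s[110:245,180:360],(800,300*1))
cv2.imwrite("pics/f.png",o[:,:,::-1])
E
```

```text
time: 36.73
ee_pos: [0.555, -0.2613, 0.2468]
tcp_rot: [-0.628, 0.778, -0.0, -0.0]
contact_force: [-0.8, 0.3, -0.0]
opening: 0.999
grasp_force: 0.0
```

View pics/f.png

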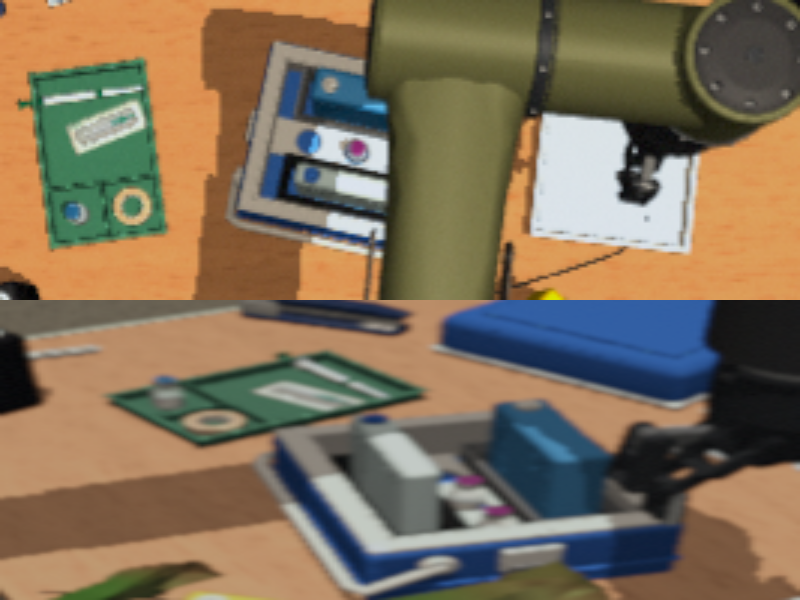

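Both packs are seated in their own sleeves (top view: thick (345,95), thin (340,180)). The purple vials stand at (470,482) and (497,512) in the side view, and the blue vial stands in its cup at (75,210) in the top view.

```bash
python3 -c "
from rig import order;print(order.close_job())"
```

```text
the job is handed in; nothing more can be done
None
```

The job is done and handed in at about 37 s of robot time: the blue-capped vial stands in the free cup, both packs are back fully down in their own sleeves, and the two purple-capped vials are still standing in their wells.

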